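# Reset the bias angle of a slicing guide

## Robot

A 7-joint arm with a two-finger parallel gripper is mounted at the origin on a cart in front of the work surface, level with it; the furniture and walls round the work are solid. World frame = base frame: x ahead of the robot, y to its left, z up, the work surface at z = 0. Lengths are in m, angles in rad, forces in N, time in s.
With the tool pointing down it reaches from about 0.4 to 0.85 m from the base axis. Payload 4.5 kg.
Tool frame: the origin (TCP) lies between the finger pads; the fingertips stand 11 mm ahead of it and the grasp point (between the pads) lies 8 mm behind it (r.tip_reach is the distance from the TCP to the fingertips, in m); x points along the fingers, y is the direction in which the jaws open and shut, and the axes are right-handed (so a half turn about x gives the same grasp; the last joint's range is limited). The gripper opens to 88 mm and grips with 3 to 60 N. Pads are 18 mm wide; open, the fingers measure 123 mm over their backs; the gripper's body (75 mm by 187 mm) begins 45 mm behind the grasp point.
Start: joints at [1.315, 0.689, -0.195, 1.565, 0.157, 0.902, -0.215], TCP at [0.179, -0.599, 0.25] pointing down, gripper open.
Joint ranges: [-3.01, 3.01], [-0.46, 2.08], [-1.47, 1.51], [0.13, 2.56], [-1, 4.14], [0.04, 2.09], [-2.66, 2.66]. Speed limits (rad/s): [2.57, 2.57, 3.14, 3.14, 3.14, 3.14, 3.14].

## Interface

Orientations are given as a unit quaternion [x, y, z, w].
In Python, from plant import r gives the robot as it stands.
- The arm moves only by the tool drive_tool, never from a script. Its argument "deltas" is a list of rows, each a list of 3 entries, a list of its own where there are three numbers: the turn, a rotation vector about the tool's x, y, z in degrees, then the shift along the tool's x, y, z in cm, then the finger opening in cm, from 0 to 8.81. A call has 1 to 12 rows; each row shifts and turns the commanded pose from where the row before left it, along the tool's axes as they then stand; what a row does not reach is not made up. A row lasts 1/12 s, in which the tool goes at most 41.7 mm and 7.16 degrees, less where a joint would pass 70% of its speed; a pose out of reach is approached as far as the arm can. A call is refused whole if a number of a shift passes 4.17 or a number of a turn 7.16, either way. A call with a gripper value outside its range is refused whole. The fingers move at their own pace and stop on an object; "force" is the grip in N (left out, the last holds). Time passes only in rows, so rows that do not move let the fingers close. It gives the time, the measured TCP pose, the force and the opening at its end, in the units of the state.
- r.get_state(): the state, without advancing time (a new reading comes with each control period).
- r.snapshot(name): name is "scene" or "top" or "wrist"; returns a dict with "color" (480x640x3 uint8, red, green, blue), "fov_y" (degrees; the focal length in pixels is half the picture's height over the tangent of half this angle, whatever the lens; pixels are square), "cx", "cy" (the principal point, pixels), "k1" (the pictures are not rectified: a ray, as slopes to the right and down, at radius r is drawn at 1 + k1 r^2 times it, then the intrinsics apply), "extrinsics" (4x4, takes a point from world to camera coordinates); the wrist camera has in their place "tool_from_camera" (4x4, takes a point from camera to tool coordinates, whose origin is the TCP and whose axes are the tool frame's). Camera axes: x right, y up, looking along -z (the intrinsics and any distortion apply to the point x, -y, -z); pixel columns grow to the right and rows downward; lengths in m; the calibration is good to about 2 mm. A picture is of the moment at which its call begins: read the wrist's pose just before it. There is no depth.
- r.finish_job(): hands the job in, once; it reports no verdict.
The state is a dict: "clock": time; "q": joint angles; "qd": joint speeds; "joint_torque": joint torques, N m; "tool_pos": TCP position; "eef_rot": TCP orientation; "contact_force": force on the tool from outside, world axes, zero at the start; "moment": the same for the moment, N m; "opening": opening from 0.0 (shut) to 1.0 (fully open).
Only numpy, scipy, OpenCV 4.12 (cv2) and the standard library are available. Lean on these libraries where they do the work, as an engineer would, in place of code of your own. Each camera call takes 0.05 s, during which the arm holds its last target. There are 200 camera calls.

## Task

Loosen the wing knob of the slicing guide on the chopping board, swing the wooden guide fence until its pointer stands at the line of the little steel rider on the scale, and retighten the knob until the fence is held snugly at that angle: about 0.25 N m on the knob, clearly less than the overtight state in which it is found. Do not force the fence round while it is still clamped or clamp it at another angle, do not shift the rider, and leave the things around the board alone.

Things in the scene. Friction and masses are not known exactly. Their poses are not given: they have to be found in the camera images.
- board: wooden chopping board, 190 x 270 x 21.5 mm, fixed to the worktop, carrying the slicing guide. Origin: centre of its underside, on the worktop (z = 0); its y axis runs along the 270 mm side. The upright swivel axis of fence and knob lies at (0, +85 mm) in this frame
- fence: swivelling part: steel disc of 80 mm under the washer, wooden fence bar, grip block, pointer. Origin on the swivel axis at the board's top; its -y axis points along the fence. It can swing 0.46 rad to either side of the board's -y direction; unclamped it drags with about 0.12 N m and stays where it is left
- fence_grip (a point): middle of the upright wooden grip block on the fence, 128 mm out from the swivel axis, 81.5 mm above the worktop; 14 mm thick across the fence (the way it swings), 34 mm along it, top 97.5 mm above the worktop. Below it the fence bar, 12 mm thick, reaches from 43 to 155 mm out, its top 59.5 mm above the worktop
- pointer (a point): tip of the fence's dark pointer, 172 mm out from the swivel axis, 30.5 mm above the worktop, a few mm above the scale
- mark (a point): inner end of the dark line on the steel rider (10 mm wide, 16 mm long, 9 mm high, top 32.5 mm above the worktop) that sits on the aluminium scale arc, 172 mm out from the swivel axis, 32.5 mm above the worktop: the wanted angle. The pointer is to stand at it
- rider (a joint): angle of the rider about the same swivel axis, rad, 0 = on the board's -y side of the axis, growing anticlockwise seen from above (towards the board's +x): the fence angle wanted. The rider is stiff and is to be left alone
- knob_grip (a point): grip point in the upright wing of the black clamp knob, on the swivel axis, 80 to 84 mm above the worktop; wing 52 mm long, 13 mm thick, from 29 mm below to 13 mm above this point, on a round hub of 34 mm. Until it bears the knob sinks 2.2 mm per rad tightened; it stays where it is left. The point's x axis runs along the wing, y across it
- knob (a joint): turn of the clamp knob, rad: 0 = fully loose stop; grows clockwise seen from above, which tightens; stop at 2.3; found overtight at 1.75 to 1.85. The washer first bears on the fence between 0.5 and 1.2, differently each time: only felt. Below that it turns freely (0.02 N m), beyond it the tightening torque rises 0.7 N m per rad; right is about 0.35 rad past first bearing (0.25 to 0.5)
- washer: aluminium clamp washer, 72 mm wide, 6 mm thick, under the knob; it cannot turn and is pressed on the fence's disc. Torque on the knob while it is being tightened: about 6.5 N mm per newton of this clamp force, so 22 to 60 N are about 0.14 to 0.38 N m; found at more than 60 N. Loosening takes about 2 N mm per newton. Origin: centre of its underside
- jam_jar: jam jar with a lid, 65 x 69 x 86 mm, bystander; origin: centre of its underside
- salt_shaker: salt shaker, 44 mm wide, 90 mm high, bystander; origin: centre of its underside
- lemon: lemon, 78 x 55 x 56 mm, bystander; origin: its underside
- peeler: peeler, 170 mm long, 18 mm high, bystander; origin: centre of its underside

How it is judged:
By the outcome, as a careful person would: the job done as asked, in the order asked, and still so for the second after the job is handed in, with the robot touching nothing.
It also fails if it takes over 72 s, if anything falls off the work surface, if the arm or the gripper's body presses on something with over 40 N, if the wrist force passes 120 N, or if a joint passes its speed limit or range.

## Working session

There is one attempt and no reset: what is moved stays moved. The work goes in short steps, Python scripts to look and compute and a tool call to move; the robot and the scene stay as the last step left them, time stands still between calls to the robot, and variables do not carry over. Pictures are saved under pics/ and viewed, about 8 in all and at most 12, crops included, and the job is handed in when it is done.

Besides the shell and the picture viewer there is one more tool, called after "Call:" as name(argument=value, ...) on one line, values as JSON. drive_tool: Moves the arm, as the interface text tells. Its arguments: {"type":"object","properties":{"deltas":{"type":"array","items":{"type":"array"}},"force":{"type":"number"}},"required":["deltas"]}

```bash
ls; mkdir -p pics; cat > h.py <<'E'
import numpy as np, cv2
from scipy.spatial.transform import Rotation as R
from plant import r
def shot(name,fn):
    s=r.get_state(); p=r.snapshot(name)
    cv2.imwrite('pics/'+fn,cv2.cvtColor(p['color'],cv2.COLOR_RGB2BGR))
    if name=='wrist':
        T=np.eye(4);T[:3,:3]=R.from_quat(s['eef_rot']).as_matrix();T[:3,3]=s['tool_pos']
        W=T@p['tool_from_camera']
    else: W=np.linalg.inv(p['extrinsics'])
    np.savez('pics/'+fn+'.npz',W=W,f=240/np.tan(np.radians(p['fov_y'])/2),cx=p['cx'],cy=p['cy'],k1=p['k1'])
def ray(fn,u,v):
    d=np.load('pics/'+fn+'.npz');x=(u-d['cx'])/d['f'];y=(v-d['cy'])/d['f']
    rd=np.hypot(x,y);q=rd
    for _ in range(30): q=rd/(1+d['k1']*q*q)
    s=q/rd if rd>0 else 1
    W=d['W'];return W[:3,3],W[:3,:3]@np.array([x*s,-y*s,-1])
def onz(fn,u,v,z):
    o,d=ray(fn,u,v);return (o+d*(z-o[2])/d[2])
def proj(fn,P):
    d=np.load('pics/'+fn+'.npz');c=np.linalg.inv(d['W'])@np.append(P,1)
    x,y=c[0]/-c[2],-c[1]/-c[2];k=1+d['k1']*(x*x+y*y)
    return d['f']*x*k+d['cx'],d['f']*y*k+d['cy']
def st():
    s=r.get_state();M=R.from_quat(s['eef_rot']).as_matrix()
    print('t',s['clock'],'pos',np.round(s['tool_pos'],4),'F',np.round(s['contact_force'],2),'M',np.round(s['moment'],3),'open',s['opening'])
    print(np.round(M,3).tolist(),'q',np.round(s['q'],3));return s,M
E
python3 - <<'E'
from h import *
st()
shot('top','top1.png');shot('scene','scene1.png')
E
```

```text
pics
t 0.0 pos [ 0.1784 -0.5984  0.2489] F [-0.13  0.43  1.06] M [ 0.066 -0.007 -0.038] open 0.9980604185210064
[[-0.001, 0.286, -0.958], [0.002, -0.958, -0.286], [-1.0, -0.002, 0.0]] q [ 1.315  0.69  -0.195  1.566  0.157  0.903 -0.215]
```

View pics/top1.png

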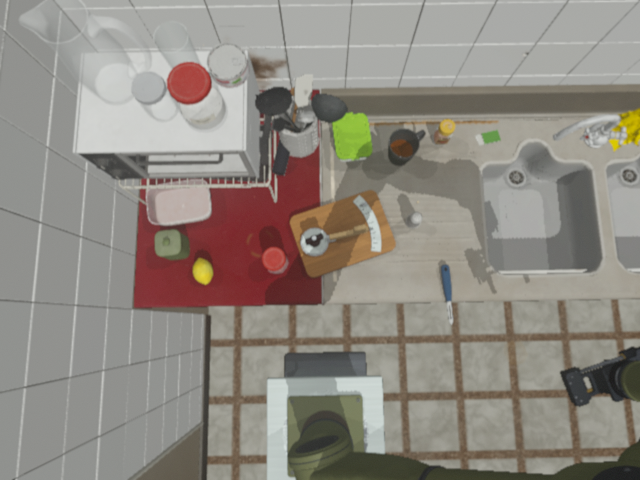

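View pics/scene1.png

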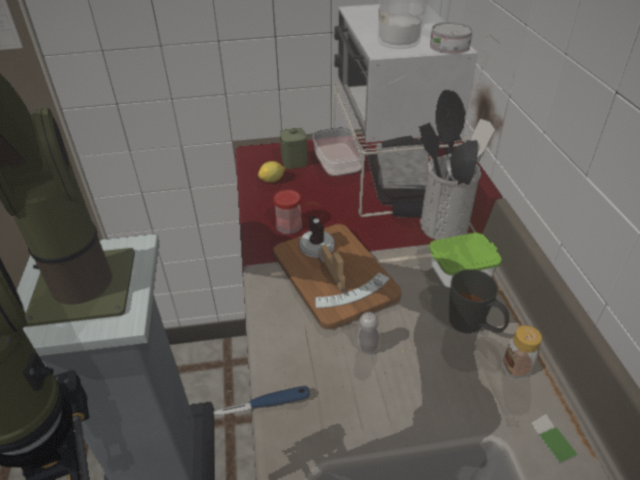

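Top view: the knob is near (314,241), the fence runs right to about (365,230), the scale arc is around (370,222), and the jam jar at (274,261) sits close to the knob. The salt shaker is at (415,217), off the far end of the board.

```bash
python3 - <<'E'
from h import *
for n,u,v,z in [('knob',314,240,.09),('fenceend',368,231,.05),('bTL',291,213,.0215),('bTR',379,192,.0215),('bBR',395,243,.0215),('bBL',307,276,.0215),('jar',274,261,.086),('salt',415,217,.08),('armtip',575,385,.25)]:
    print(n,np.round(onz('top1.png',u,v,z),3))
E
```

```text
knob [0.519 0.019 0.09 ]
fenceend [ 0.55  -0.132  0.05 ]
bTL [0.612 0.086 0.022]
bTR [ 0.671 -0.171  0.022]
bBR [ 0.519 -0.211  0.022]
bBL [0.428 0.042 0.022]
jar [0.464 0.128 0.086]
salt [ 0.581 -0.261  0.08 ]
armtip [ 0.15  -0.568  0.25 ]
```

Call:
drive_tool(deltas=[[[0, 0, 0], [0, -2.6, -2.9], 8.8], [[0, 0, 0], [0, -2.6, -2.9], 8.8], [[0, 0, 0], [0, -2.6, -2.9], 8.8], [[0, 0, 0], [0, -2.6, -2.9], 8.8], [[0, 0, 0], [0, -2.6, -2.9], 8.8], [[0, 0, 0], [0, -2.6, -2.9], 8.8], [[0, 0, 0], [0, -2.6, -2.9], 8.8], [[0, 0, 0], [0, -2.6, -2.9], 8.8], [[0, 0, 0], [0, -2.6, -2.9], 8.8]])

```text
clock: 0.85
tool_pos: [0.3623, -0.2983, 0.2496]
eef_rot: [-0.7, -0.102, 0.7, -0.102]
contact_force: [0.6, 0.5, -0.6]
opening: 0.999
```

Call:
drive_tool(deltas=[[[0, 0, 0], [0, -2.6, -2.9], 8.8], [[0, 0, 0], [0, -2.6, -2.9], 8.8], [[0, 0, 0], [0, -2.6, -2.9], 8.8], [[0, 0, 0], [0, -2.6, -2.9], 8.8], [[0, 0, 0], [0, -2.6, -2.9], 8.8], [[0, 0, 0], [0, -2.6, -2.9], 8.8], [[0, 0, 0], [0, -2.6, -2.9], 8.8], [[0, 0, 0], [0, 0, 0], 8.8], [[0, 0, 0], [0, 0, 0], 8.8]])

```text
clock: 1.6
tool_pos: [0.5053, -0.0647, 0.2494]
eef_rot: [0.7, 0.105, -0.699, 0.104]
contact_force: [0.0, -0.8, 0.4]
opening: 0.998
```

```bash
python3 - <<'E'
from h import *
st()
shot('wrist','w1.png');print(r.snapshot('wrist')['tool_from_camera'].round(3))
E
```

```text
t 1.6 pos [ 0.5053 -0.0647  0.2494] F [ 0.01 -0.85  0.43] M [-0.035  0.008 -0.008] open 0.998147037970001
[[0.0, 0.291, -0.957], [0.001, -0.957, -0.291], [-1.0, -0.001, -0.0]] q [ 0.122  0.539 -0.132  1.912  0.103  0.697 -1.346]
[[-0.001  0.276 -0.961 -0.135]
 [ 1.     0.001 -0.001 -0.001]
 [ 0.    -0.961 -0.276 -0.071]
 [ 0.     0.     0.     1.   ]]
```

View pics/w1.png

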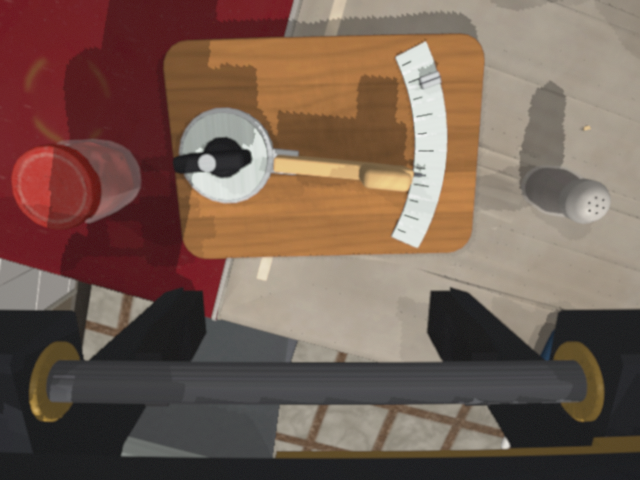

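Board with knob around (215,160), wing roughly horizontal in image from (176,164) to (250,157), fence to the pointer near (418,172), rider near (428,80), jar at left, salt shaker at right. I'll zoom on the knob and the scale.

```bash
python3 - <<'E'
from h import *
im=cv2.imread('pics/w1.png')
a=cv2.resize(im[100:220,160:290],None,fx=4,fy=4,interpolation=cv2.INTER_CUBIC)
b=cv2.resize(im[40:190,380:450],None,fx=3.2,fy=3.2,interpolation=cv2.INTER_CUBIC)
print(a.shape,b.shape)
cv2.imwrite('pics/c1.png',np.hstack([a,b]))
E
```

```text
(480, 520, 3) (480, 224, 3)
```

View pics/c1.png

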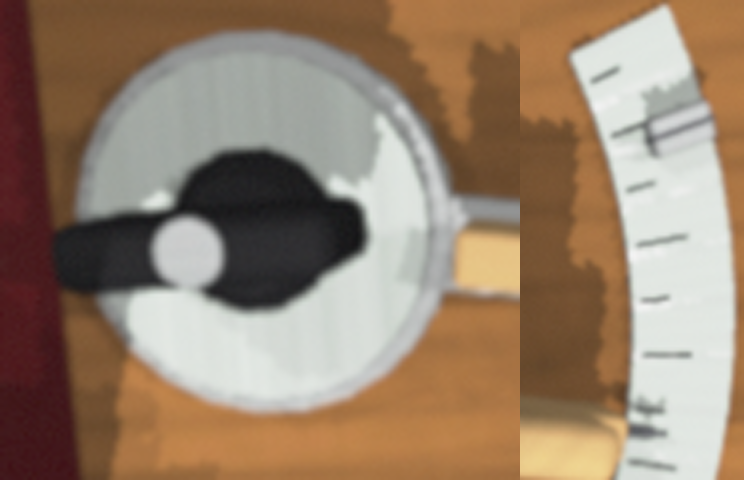

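```bash
python3 - <<'E'
from h import *
f='w1.png'
A=onz(f,206.75,163,.095)
k=lambda u,v,z:onz(f,160+u/4,100+v/4,z)
s=lambda u,v,z:onz(f,380+(u-520)/3.2,40+v/3.2,z)
print('axis',A)
e=[k(u,v,.095) for u,v in[(62,236),(330,207),(66,290),(305,276)]]
print('wing ang',np.degrees(np.arctan2(*(e[1]-e[0])[1::-1])),np.degrees(np.arctan2(*(e[3]-e[2])[1::-1])),[x[:2].round(4) for x in e])
for z in (.03,.045): 
  L=k(85,220,z);Rr=k(450,235,z);print('disc',(L+Rr)/2,np.linalg.norm(L-Rr))
c=[onz(f,u,v,.0215) for u,v in[(163,45),(485,38),(473,252),(186,257)]]
for x in c:print(x[:2].round(4))
C=sum(c)/4;d=(c[1]-c[0]+c[2]-c[3]);d/=np.linalg.norm(d);print('C',C,'dir',d,np.degrees(np.arctan2(d[1],d[0])),'axis from board',C-.085*d)
for n,p in [('mark',s(657,137,.0325)),('out',s(712,120,.0325)),('ptr',s(655,431,.0305)),('grip',onz(f,387,180,.0975))]:
  for a in(A,C-.085*d):
    w=p-a;print(n,p.round(4),'rad',np.hypot(*w[:2]).round(4),'ang',np.degrees(np.arctan2(w[1],w[0])).round(2))
E
```

```text
axis [0.52544995 0.02228471 0.095     ]
wing ang -67.34317162167387 -70.01186535415277 [array([0.5218, 0.0441]), array([5.402e-01, 1.000e-04]), array([0.5128, 0.0415]), array([0.5274, 0.0014])]
disc [0.52488901 0.02177758 0.03      ] 0.07835512428211808
disc [0.52691357 0.01900373 0.045     ] 0.07503594179412927
[0.5973 0.0959]
[ 0.6798 -0.1563]
[ 0.5056 -0.2178]
[0.4225 0.0385]
C [ 0.55130597 -0.05991742  0.0215    ] dir [ 3.09677936e-01 -9.50841510e-01 -1.03800243e-16] -71.9601775269309 axis from board [0.52498334 0.02090411 0.0215    ]
mark [ 0.6296 -0.1171  0.0325] rad 0.174 ang -53.24
mark [ 0.6296 -0.1171  0.0325] rad 0.1731 ang -52.84
out [ 0.6376 -0.1291  0.0325] rad 0.1884 ang -53.46
out [ 0.6376 -0.1291  0.0325] rad 0.1875 ang -53.09
ptr [ 0.5594 -0.1436  0.0305] rad 0.1693 ang -78.44
ptr [ 0.5594 -0.1436  0.0305] rad 0.168 ang -78.19
grip [ 0.5511 -0.1022  0.0975] rad 0.1271 ang -78.36
grip [ 0.5511 -0.1022  0.0975] rad 0.1259 ang -78.02
```

Call:
drive_tool(deltas=[[[0, 0, 0], [0, -2.6, -1.5], 8.8], [[0, 0, 0], [0, -2.6, -1.5], 8.8], [[0, 0, 0], [0, -2.5, -1.4], 8.8], [[-7, 0, 0], [0, 0, 0], 8.8], [[-7, 0, 0], [0, 0, 0], 8.8], [[-7, 0, 0], [0, 0, 0], 8.8], [[-7, 0, 0], [0, 0, 0], 8.8], [[-7, 0, 0], [0, 0, 0], 8.8], [[-7, 0, 0], [0, 0, 0], 8.8], [[-7, 0, 0], [0, 0, 0], 8.8], [[-7, 0, 0], [0, 0, 0], 8.8]])

```text
clock: 2.62
tool_pos: [0.5238, 0.016, 0.2496]
eef_rot: [-0.569, -0.419, 0.57, -0.42]
contact_force: [-0.5, -0.2, -0.3]
opening: 0.999
```

Call:
drive_tool(deltas=[[[-7, 0, 0], [2, 0, 0], 8.8], [[-7, 0, 0], [2, 0, 0], 8.8], [[-7, 0, 0], [2, 0, 0], 8.8], [[-7, 0, 0], [1, 0, 0], 8.8], [[-7, 0, 0], [0, 0, 0], 8.8], [[-3.4, 0, 0], [0, 0, 0], 8.8], [[0, 0, 0], [0, 0, 0], 8.8], [[0, 0, 0], [0, 0, 0], 8.8]])

```text
clock: 3.28
tool_pos: [0.5241, 0.0167, 0.1796]
eef_rot: [0.401, 0.582, -0.402, 0.582]
contact_force: [0.2, 0.2, 0.9]
opening: 1.001
```

```bash
python3 - <<'E'
from h import *
s,M=st()
print('yaw y',np.degrees(np.arctan2(M[1,1],M[0,1])))
shot('wrist','w2.png')
print(proj('w2.png',[.5252,.0216,.095]))
E
```

```text
t 3.2833 pos [0.5241 0.0167 0.1796] F [0.22 0.23 0.86] M [-0.061 -0.132  0.   ] open 1.00082724226229
[[-0.001, 0.935, 0.354], [-0.001, 0.354, -0.935], [-1.0, -0.001, 0.001]] q [ 0.203  0.707 -0.534  1.926  0.568  0.663 -0.324]
yaw y 20.731491261795966
(np.float64(321.67800222445607), np.float64(248.02588734863247))
```

View pics/w2.png

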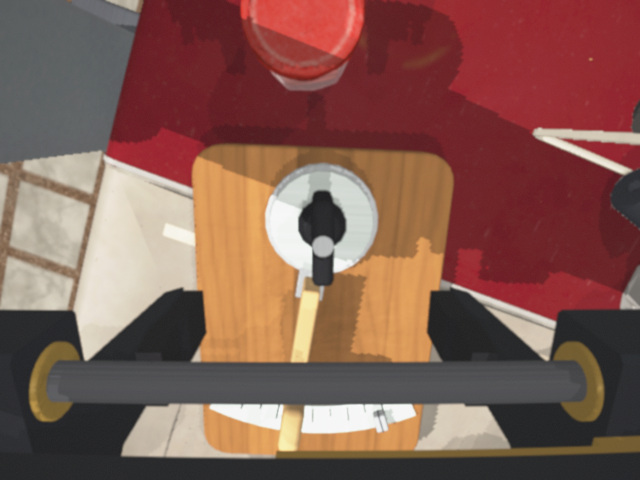

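Dot on the knob at (323,246) vs predicted (322,248); wing runs vertically in the picture, so the yaw is right. Going down to grip.

Call:
drive_tool(deltas=[[[0, 0, 0], [2.5, 0.3, -0.5], 8.8], [[0, 0, 0], [2.5, 0, 0], 7], [[0, 0, 0], [2.5, 0, 0], 6], [[0, 0, 0], [2.6, 0, 0], 5], [[0, 0, 0], [0, 0, 0], 4], [[0, 0, 0], [0, 0, 0], 3], [[0, 0, 0], [0, 0, 0], 2.5]], force=50)

```text
clock: 3.92
tool_pos: [0.5262, 0.0244, 0.0798]
eef_rot: [0.401, 0.582, -0.4, 0.583]
contact_force: [0.1, -0.1, -0.3]
opening: 0.563
```

Call:
drive_tool(deltas=[[[0, 0, 0], [0, 0, 0], 0], [[0, 0, 0], [0, 0, 0], 0], [[0, 0, 0], [0, 0, 0], 0], [[0, 0, 0], [0, 0, 0], 0], [[0, 0, 0], [0, 0, 0], 0], [[0, 0, 0], [0, 0, 0], 0]], force=50)

```text
clock: 4.42
tool_pos: [0.5253, 0.0241, 0.079]
eef_rot: [0.4, 0.583, -0.401, 0.583]
contact_force: [-0.8, -0.5, 3.3]
opening: 0.147
```

```bash
python3 - <<'E'
from h import *
s,M=st()
print('yaw y',np.degrees(np.arctan2(M[1,1],M[0,1])))
E
```

```text
t 4.4167 pos [0.5253 0.0241 0.079 ] F [-0.77 -0.46  3.34] M [-0.198 -0.188 -0.065] open 0.14691676771500894
[[-0.0, 0.934, 0.358], [-0.001, 0.358, -0.934], [-1.0, -0.0, 0.0]] q [ 0.091  0.86  -0.376  1.982  0.723  0.435 -0.47 ]
yaw y 20.978278138712685
```

Call:
drive_tool(deltas=[[[-5, 0, 0], [0, 0, 0], 0], [[-5, 0, 0], [0, 0, 0], 0], [[-5, 0, 0], [0, 0, 0], 0], [[-5, 0, 0], [0, 0, 0], 0], [[0, 0, 0], [0, 0, 0], 0], [[0, 0, 0], [0, 0, 0], 0]])

```text
clock: 4.92
tool_pos: [0.5249, 0.0236, 0.0793]
eef_rot: [0.293, 0.643, -0.294, 0.643]
contact_force: [-2.7, -1.3, 8.9]
opening: 0.146
```

```bash
cat >> h.py <<'E'
def y():
    s,M=st();print('yaw y',np.degrees(np.arctan2(M[1,1],M[0,1])))
    # moment about vertical world axis & about tool axis
E
python3 -c "
from h import *
y()"
```

```text
t 4.9167 pos [0.5249 0.0236 0.0793] F [-2.68 -1.31  8.89] M [-0.215  0.375 -0.198] open 0.14558304537524355
[[-0.001, 0.755, 0.655], [-0.001, 0.655, -0.755], [-1.0, -0.002, 0.0]] q [ 0.145  0.874 -0.467  1.98   0.83   0.489 -0.222]
yaw y 40.93232578097064
```

Call:
drive_tool(deltas=[[[-6, 0, 0], [-0.02, 0, 0], 0], [[-6, 0, 0], [-0.02, 0, 0], 0], [[-6, 0, 0], [-0.02, 0, 0], 0], [[-6, 0, 0], [-0.02, 0, 0], 0], [[-6, 0, 0], [-0.02, 0, 0], 0], [[0, 0, 0], [0, 0, 0], 0], [[0, 0, 0], [0, 0, 0], 0]])

```text
clock: 5.5
tool_pos: [0.5245, 0.023, 0.0799]
eef_rot: [0.116, 0.698, -0.118, 0.697]
contact_force: [-2.4, -2.6, 5.6]
opening: 0.145
```

```bash
python3 -c "
from h import *
y()"
```

```text
t 5.5 pos [0.5245 0.023  0.0799] F [-2.36 -2.63  5.6 ] M [-0.42   0.463  0.061] open 0.14516689424602747
[[-0.002, 0.326, 0.945], [-0.003, 0.945, -0.326], [-1.0, -0.003, -0.001]] q [ 0.221  0.902 -0.602  1.976  0.954  0.579  0.188]
yaw y 70.97914109957962
```

Call:
drive_tool(deltas=[[[-6, 0, 0], [-0.02, 0, 0], 0], [[-6, 0, 0], [-0.02, 0, 0], 0], [[-6, 0, 0], [-0.02, 0, 0], 0], [[-6, 0, 0], [-0.02, 0, 0], 0], [[0, 0, 0], [0, 0, 0], 0], [[0, 0, 0], [0, 0, 0], 0]])

```text
clock: 6.0
tool_pos: [0.5244, 0.0224, 0.0805]
eef_rot: [-0.032, 0.707, 0.029, 0.706]
contact_force: [-2.1, -3.7, 5.2]
opening: 0.138
```

```bash
python3 -c "
from h import *
y()"
```

```text
t 6.0 pos [0.5244 0.0224 0.0805] F [-2.11 -3.69  5.17] M [-0.656  0.418  0.024] open 0.13787601100326285
[[-0.002, -0.086, 0.996], [-0.004, 0.996, 0.086], [-1.0, -0.003, -0.003]] q [ 0.275  0.929 -0.702  1.973  1.027  0.652  0.541]
yaw y 94.93903128790912
```

Call:
drive_tool(deltas=[[[-6, 0, 0], [-0.02, 0, 0], 0], [[-5, 0, 0], [-0.02, 0, 0], 0], [[0, 0, 0], [0, 0, 0], 0], [[0, 0, 0], [0, 0, 0], 2], [[0, 0, 0], [0, 0, 0], 4], [[0, 0, 0], [0, 0, 0], 5], [[0, 0, 0], [0, 0, 0], 5.5], [[0, 0, 0], [-3, 0, 0], 5.5], [[0, 0, 0], [-4, 0, 0], 5.5]])

```text
clock: 6.75
tool_pos: [0.5236, 0.024, 0.1492]
eef_rot: [-0.099, 0.703, 0.099, 0.698]
contact_force: [0.6, -1.1, 0.1]
opening: 0.574
```

```bash
python3 - <<'E'
from h import *
y()
a=np.radians(-78.3);A=np.array([.5252,.0216]);print('grip target',A+.128*np.array([np.cos(a),np.sin(a)]))
E
```

```text
t 6.75 pos [0.5236 0.024  0.1492] F [ 0.63 -1.07  0.15] M [ 0.015 -0.187  0.04 ] open 0.5737114012555685
[[-0.007, -0.276, 0.961], [-0.001, 0.961, 0.276], [-1.0, 0.001, -0.006]] q [ 0.352  0.845 -0.844  1.936  0.893  0.798  0.842]
yaw y 106.04315912733354
grip target [ 0.55115677 -0.10374052]
```

Call:
drive_tool(deltas=[[[0, 0, 0], [0, -3.3, -0.2], 5.5], [[0, 0, 0], [0, -3.3, -0.2], 5.5], [[0, 0, 0], [0, -3.3, -0.2], 5.5], [[0, 0, 0], [0, -3.1, -0.2], 5.5], [[7, 0, 0], [0, 0, 0], 5.5], [[7, 0, 0], [0, 0, 0], 5.5], [[7, 0, 0], [0, 0, 0], 5.5], [[7, 0, 0], [0, 0, 0], 5.5], [[7, 0, 0], [0, 0, 0], 5.5], [[7, 0, 0], [0, 0, 0], 5.5], [[7, 0, 0], [0, 0, 0], 5.5]])

```text
clock: 7.67
tool_pos: [0.5538, -0.1025, 0.1509]
eef_rot: [0.203, 0.677, -0.203, 0.677]
contact_force: [-1.0, 0.7, -0.0]
opening: 0.627
```

Call:
drive_tool(deltas=[[[7, 0, 0], [0, 0, 0], 5.5], [[7, 0, 0], [0, 0, 0], 5.5], [[7, 0, 0], [0, 0, 0], 5.5], [[7, 0, 0], [0, 0, 0], 5.5], [[7, 0, 0], [0, 0, 0], 5.5], [[7, 0, 0], [0, 0, 0], 5.5], [[3.3, 0, 0], [0, 0, 0], 5.5], [[0, 0, 0], [0, 0, 0], 5.5], [[0, 0, 0], [0, 0, 0], 5.5]])

```text
clock: 8.42
tool_pos: [0.5538, -0.1024, 0.1509]
eef_rot: [0.446, 0.549, -0.446, 0.549]
contact_force: [0.8, 0.5, 0.2]
opening: 0.623
```

```bash
python3 - <<'E'
from h import *
y();shot('wrist','w3.png')
A=np.array([.5252,.0216])
for a in(-78.3,-53.1):
  d=np.array([np.cos(np.radians(a)),np.sin(np.radians(a))])
  print(proj('w3.png',[*(A+.128*d),.0975]),proj('w3.png',[*(A+.172*d),.0325]))
E
```

```text
t 8.4167 pos [ 0.5538 -0.1024  0.1509] F [0.83 0.54 0.18] M [-0.064 -0.066 -0.022] open 0.622818219494083
[[0.0, 0.979, 0.205], [-0.0, 0.205, -0.979], [-1.0, 0.0, 0.0]] q [ 0.36   0.776 -0.444  1.836  0.522  0.648 -0.19 ]
yaw y 11.848199848765288
(np.float64(311.07994258756855), np.float64(276.26953693295104)) (np.float64(312.37774229704246), np.float64(302.6633182419174))
(np.float64(423.374571292206), np.float64(252.90600527823486)) (np.float64(422.3180405337747), np.float64(280.18207432604225))
```

View pics/w3.png

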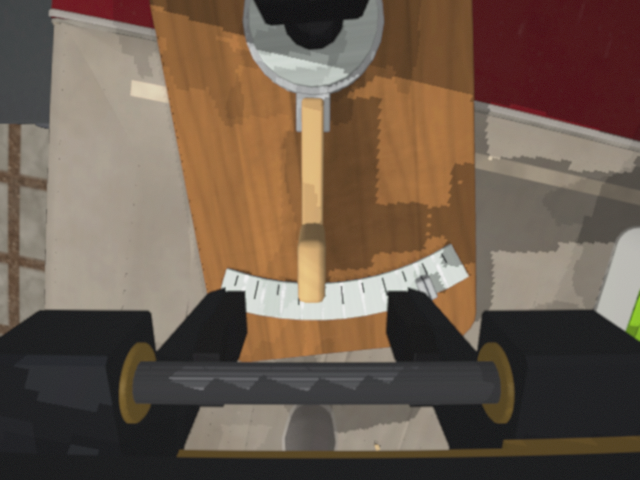

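Grip block centred at (311,270), predicted (311,276); rider at (425,283), predicted mark (422,280). The estimates agree, so I'm gripping the block.

Call:
drive_tool(deltas=[[[0, 0, 0], [2.5, -0.3, 0.1], 5], [[0, 0, 0], [2.5, 0, 0], 5], [[0, 0, 0], [2.6, 0, 0], 4.5], [[0, 0, 0], [0, 0, 0], 4], [[0, 0, 0], [0, 0, 0], 2.5], [[0, 0, 0], [0, 0, 0], 1], [[0, 0, 0], [0, 0, 0], 0], [[0, 0, 0], [0, 0, 0], 0], [[0, 0, 0], [0, 0, 0], 0], [[0, 0, 0], [0, 0, 0], 0]], force=20)

```text
clock: 9.3
tool_pos: [0.5519, -0.1045, 0.0762]
eef_rot: [0.447, 0.548, -0.446, 0.549]
contact_force: [-0.4, 0.3, 6.5]
opening: 0.159
```

```bash
python3 - <<'E'
from h import *
y();s=r.get_state();A=np.array([.5252,.0216]);w=s['tool_pos'][:2]-A
print(np.hypot(*w),np.degrees(np.arctan2(w[1],w[0])))
E
```

```text
t 9.3 pos [ 0.5519 -0.1045  0.0762] F [-0.37  0.31  6.47] M [-0.099  0.03  -0.075] open 0.15851154387125668
[[0.002, 0.979, 0.203], [-0.0, 0.203, -0.979], [-1.0, 0.002, 0.001]] q [ 0.31   0.886 -0.351  1.879  0.61   0.483 -0.267]
yaw y 11.694873308584809
0.1288591601552592 -78.0458125433952
```

Call:
drive_tool(deltas=[[[-2.5, 0, 0], [0, 0.565, -0.012], 0], [[-2.5, 0, 0], [0, 0.565, -0.012], 0], [[-2.5, 0, 0], [0, 0.565, -0.012], 0], [[-2.5, 0, 0], [0, 0.565, -0.012], 0], [[0, 0, 0], [0, 0, 0], 0], [[0, 0, 0], [0, 0, 0], 0]])

```text
clock: 9.8
tool_pos: [0.5741, -0.0978, 0.0762]
eef_rot: [0.397, 0.584, -0.396, 0.586]
contact_force: [0.0, -0.8, 5.6]
opening: 0.157
```

```bash
cat >>h.py <<'E'
def fa():
    y();s=r.get_state();A=np.array([.5252,.0216]);w=s['tool_pos'][:2]-A
    print('rad',np.hypot(*w),'ang',np.degrees(np.arctan2(w[1],w[0])))
E
python3 -c "
from h import *
fa()"
```

```text
t 9.8 pos [ 0.5741 -0.0978  0.0762] F [ 0.04 -0.85  5.6 ] M [-0.051 -0.124  0.073] open 0.15654851114816268
[[0.003, 0.929, 0.37], [-0.0, 0.37, -0.929], [-1.0, 0.003, 0.001]] q [ 0.326  0.91  -0.414  1.814  0.649  0.553 -0.13 ]
yaw y 21.741924948938234
rad 0.12900734114412962 ang -67.71930880195166
```

Call:
drive_tool(deltas=[[[-2.5, 0, 0], [0, 0.565, -0.012], 0], [[-2.5, 0, 0], [0, 0.565, -0.012], 0], [[-2.5, 0, 0], [0, 0.565, -0.012], 0], [[-2.5, 0, 0], [0, 0.565, -0.012], 0], [[-2.5, 0, 0], [0, 0.565, -0.012], 0], [[-2.5, 0, 0], [0, 0.565, -0.012], 0], [[0, 0, 0], [0, 0, 0], 0], [[0, 0, 0], [0, 0, 0], 0], [[0, 0, 0], [0, 0, 0], 0]])

```text
clock: 10.55
tool_pos: [0.6034, -0.0813, 0.0762]
eef_rot: [0.318, 0.631, -0.317, 0.633]
contact_force: [0.5, -0.1, 5.9]
opening: 0.158
```

```bash
python3 - <<'E'
from h import *
fa();shot('wrist','w4.png')
im=cv2.imread('pics/w4.png')
cv2.imwrite('pics/c4.png',cv2.resize(im[180:330,220:420],None,fx=4,fy=4,interpolation=cv2.INTER_CUBIC))
E
```

```text
t 10.55 pos [ 0.6034 -0.0813  0.0762] F [ 0.49 -0.06  5.95] M [-0.008 -0.175  0.071] open 0.1578554570227027
[[0.003, 0.802, 0.598], [-0.0, 0.598, -0.802], [-1.0, 0.002, 0.002]] q [ 0.333  0.947 -0.499  1.728  0.699  0.649  0.077]
yaw y 36.696465314054784
rad 0.12926196801831796 ang -52.77453674466007
```

View pics/c4.png

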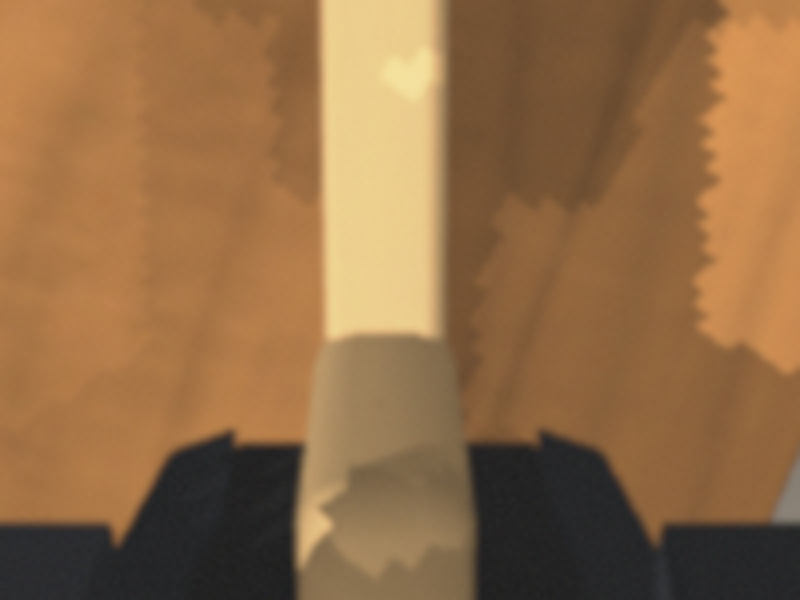

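The pointer is hidden under the gripper here. I'll release, lift, and look from the side (which is also the yaw for the knob).

Call:
drive_tool(deltas=[[[0, 0, 0], [0, 0, 0], 2.5], [[0, 0, 0], [0, 0, 0], 4.5], [[0, 0, 0], [0, 0, 0], 6], [[0, 0, 0], [0, 0, 0], 6], [[0, 0, 0], [-3.5, 0, 0], 6], [[0, 0, 0], [-3.5, 0, 0], 6], [[7, 0, 0], [0, 0, 0], 6], [[7, 0, 0], [0, 0, 0], 6], [[7, 0, 0], [0, 0, 0], 6], [[7, 0, 0], [0, 0, 0], 6], [[7, 0, 0], [0, 0, 0], 6], [[7, 0, 0], [0, 0, 0], 6]])

```text
clock: 11.6
tool_pos: [0.6019, -0.0814, 0.1448]
eef_rot: [-0.524, -0.475, 0.524, -0.475]
contact_force: [0.7, 1.8, 0.0]
opening: 0.682
```

Call:
drive_tool(deltas=[[[7, 0, 0], [0, 0, 0], 8.8], [[7, 0, 0], [0, 0, 0], 8.8], [[7, 0, 0], [0, 0, 0], 8.8], [[7, 0, 0], [0, 0, 0], 8.8], [[7, 0, 0], [0, 0, 0], 8.8], [[7, 0, 0], [0, 0, 0], 8.8], [[7, 0, 0], [0, 0, 0], 8.8], [[7, 0, 0], [0, 0, 0], 8.8], [[7, 0, 0], [0, 0, 0], 8.8], [[5, 0, 0], [0, 0, 0], 8.8], [[0, 0, 0], [0, 3.5, 0.5], 8.8], [[0, 0, 0], [0, 0, 0], 8.8]])

```text
clock: 12.6
tool_pos: [0.6075, -0.1231, 0.1449]
eef_rot: [-0.7, -0.099, 0.7, -0.103]
contact_force: [0.1, -2.5, -0.3]
opening: 1.0
```

```bash
python3 - <<'E'
from h import *
y();shot('wrist','w5.png')
print(proj('w5.png',[.6296,-.1171,.0325]))
im=cv2.imread('pics/w5.png')
u,v=[int(t) for t in proj('w5.png',[.6296,-.1171,.0325])]
u0,v0=max(u-90,0),max(v-70,0);print(u0,v0)
cv2.imwrite('pics/c5.png',cv2.resize(im[v0:v0+140,u0:u0+180],None,fx=4,fy=4,interpolation=cv2.INTER_CUBIC))
E
```

```text
t 12.6 pos [ 0.6075 -0.1231  0.1449] F [ 0.1 -2.5 -0.3] M [-0.182 -0.021 -0.002] open 1.0002910101221356
[[0.001, 0.282, -0.959], [-0.006, -0.959, -0.282], [-1.0, 0.006, 0.001]] q [ 0.149  0.812 -0.048  1.678  0.068  0.653 -1.223]
yaw y -73.61830932507266
(np.float64(316.55156958521616), np.float64(204.4796749707374))
226 134
```

View pics/c5.png

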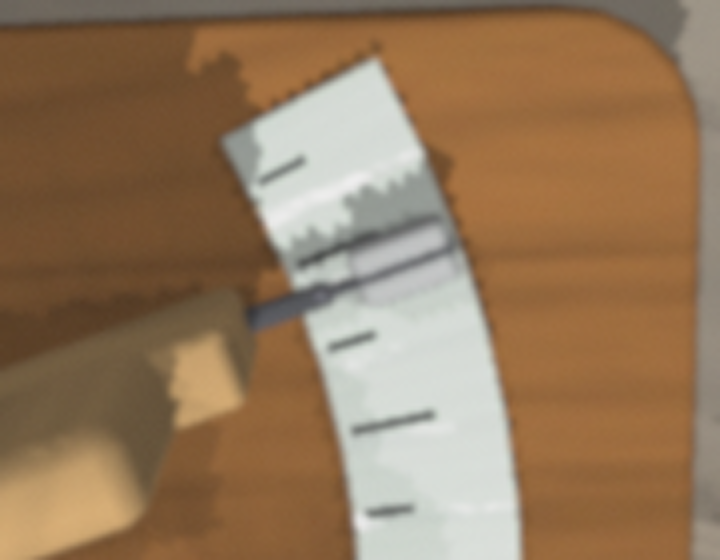

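The pointer runs from crop (250,320) to (352,286), continuing almost straight into the rider line (370,278)–(450,248).

```bash
python3 - <<'E'
from h import *
A=np.array([.5252,.0216])
g=lambda u,v,z:onz('w5.png',226+u/4,134+v/4,z)[:2]
for n,u,v,z in[('p0',250,320,.0305),('p1',325,293,.0305),('p2',352,286,.0305),('m0',370,278,.0325),('m1',450,248,.0325)]:
  p=g(u,v,z);
  for a in (A,A+[0,.001]):
    w=p-a;print(n,np.round(p,4),np.hypot(*w).round(4),np.degrees(np.arctan2(w[1],w[0])).round(2))
E
```

```text
p0 [ 0.6186 -0.1021] 0.155 -52.97
p0 [ 0.6186 -0.1021] 0.1558 -53.19
p1 [ 0.6259 -0.1122] 0.1675 -53.02
p1 [ 0.6259 -0.1122] 0.1683 -53.22
p2 [ 0.6282 -0.1159] 0.1718 -53.17
p2 [ 0.6282 -0.1159] 0.1726 -53.37
m0 [ 0.6305 -0.1181] 0.1749 -52.98
m0 [ 0.6305 -0.1181] 0.1757 -53.18
m1 [ 0.6384 -0.1285] 0.188 -52.97
m1 [ 0.6384 -0.1285] 0.1888 -53.16
```

Pointer and mark agree within 0.2°. Now back to the knob.

Call:
drive_tool(deltas=[[[0, 0, 0], [0, -4.0, 0.95], 8.8], [[0, 0, 0], [0, -4.0, 0.95], 8.8], [[0, 0, 0], [0, -4.0, 0.95], 8.8], [[0, 0, 0], [0, -4.0, 0.95], 8.8], [[-7, 0, 0], [0, 0, 0], 5.5], [[-7, 0, 0], [0, 0, 0], 5.5], [[-7, 0, 0], [0, 0, 0], 5.5], [[-7, 0, 0], [0, 0, 0], 5.5], [[-7, 0, 0], [0, 0, 0], 5.5], [[-7, 0, 0], [0, 0, 0], 5.5], [[-7, 0, 0], [0, 0, 0], 5.5]])

```text
clock: 13.57
tool_pos: [0.5246, 0.0266, 0.1449]
eef_rot: [-0.593, -0.386, 0.593, -0.385]
contact_force: [0.1, 0.3, -0.3]
opening: 0.627
```

Call:
drive_tool(deltas=[[[-7, 0, 0], [0, 0, 0], 5.5], [[-7, 0, 0], [0, 0, 0], 5.5], [[-7, 0, 0], [0, 0, 0], 5.5], [[-7, 0, 0], [0, 0, 0], 5.5], [[-7, 0, 0], [0, 0, 0], 5.5], [[-7, 0, 0], [0, 0, 0], 5.5], [[-7, 0, 0], [0, 0, 0], 5.5], [[-7, 0, 0], [0, 0, 0], 5.5], [[-7, 0, 0], [0, 0, 0], 5.5], [[-7, 0, 0], [0, 0, 0], 5.5], [[-7, 0, 0], [0, 0, 0], 5.5], [[-7, 0, 0], [0, 0, 0], 5.5]])

```text
clock: 14.57
tool_pos: [0.5247, 0.0264, 0.1449]
eef_rot: [0.183, 0.683, -0.182, 0.683]
contact_force: [0.6, 1.0, 1.0]
opening: 0.618
```

Call:
drive_tool(deltas=[[[-7, 0, 0], [0, 0, 0], 5.5], [[-7, 0, 0], [0, 0, 0], 5.5], [[-7, 0, 0], [0, 0, 0], 5.5], [[-7, 0, 0], [0, 0, 0], 5.5], [[-7, 0, 0], [0, 0, 0], 5.5], [[-7, 0, 0], [0, 0, 0], 5.5], [[-4.6, 0, 0], [0, 0, 0], 5.5], [[0, 0, 0], [0, 0, 0], 5.5], [[0, 0, 0], [0, 0, 0], 5.5]])

```text
clock: 15.32
tool_pos: [0.5247, 0.0262, 0.1448]
eef_rot: [-0.099, 0.7, 0.1, 0.7]
contact_force: [-0.2, 0.2, 0.5]
opening: 0.628
```

```bash
python3 - <<'E'
from h import *
y();shot('wrist','w6.png')
print(proj('w6.png',[.5252,.0216,.097]))
im=cv2.imread('pics/w6.png')
cv2.imwrite('pics/c6.png',im[120:420,120:520])
E
```

```text
t 15.3167 pos [0.5247 0.0262 0.1448] F [-0.16  0.2   0.47] M [ 0.093 -0.176  0.072] open 0.6281418872669347
[[-0.001, -0.279, 0.96], [0.0, 0.96, 0.279], [-1.0, 0.001, -0.0]] q [ 0.353  0.856 -0.854  1.94   0.92   0.796  0.818]
yaw y 106.18523921091283
(np.float64(305.5943369334164), np.float64(277.147580662719))
```

View pics/c6.png

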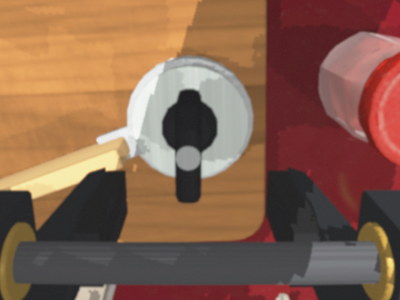

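The dot is at (308,278), predicted (306,277), and the wing is vertical, so it's aligned. Descend 6.5 cm and grip.

Call:
drive_tool(deltas=[[[0, 0, 0], [2, -0.35, -0.1], 5.5], [[0, 0, 0], [2.5, 0, 0], 5.5], [[0, 0, 0], [2, 0, 0], 5], [[0, 0, 0], [0, 0, 0], 4], [[0, 0, 0], [0, 0, 0], 2], [[0, 0, 0], [0, 0, 0], 0], [[0, 0, 0], [0, 0, 0], 0], [[0, 0, 0], [0, 0, 0], 0], [[0, 0, 0], [0, 0, 0], 0], [[0, 0, 0], [0, 0, 0], 0]], force=50)

```text
clock: 16.2
tool_pos: [0.5256, 0.0223, 0.0808]
eef_rot: [-0.1, 0.699, 0.1, 0.701]
contact_force: [0.8, -0.3, 5.7]
opening: 0.141
```

```bash
python3 -c "
from h import *
y()"
```

```text
t 16.2 pos [0.5256 0.0223 0.0808] F [ 0.85 -0.32  5.72] M [-0.026 -0.054  0.005] open 0.14050940318020294
[[0.002, -0.28, 0.96], [-0.0, 0.96, 0.28], [-1.0, -0.001, 0.002]] q [ 0.307  0.946 -0.758  1.972  1.067  0.691  0.707]
yaw y 106.27931887792066
```

```bash
cat >>h.py <<'E'
def mz(n=6):
    L=[]
    for _ in range(n):
        s=r.get_state();L.append([*s['moment'],*s['contact_force']]);r.snapshot('top')
    M=R.from_quat(s['eef_rot']).as_matrix();L=np.array(L)
    print('t %.2f yaw %.2f Mz %.3f sd %.3f'%(s['clock'],np.degrees(np.arctan2(M[1,1],M[0,1])),L[:,2].mean(),L[:,2].std()),'F',L[:,3:].mean(0).round(1),'Mxy',L[:,:2].mean(0).round(2),'z',s['tool_pos'].round(4))
E
python3 -c "
from h import *
mz()"
```

```text
t 16.45 yaw 106.29 Mz -0.005 sd 0.018 F [-0.2 -0.8  6. ] Mxy [-0.07 -0.06] z [0.5257 0.0224 0.0808]
```

Call:
drive_tool(deltas=[[[4, 0, 0], [0.015, 0, 0], 0], [[4, 0, 0], [0.015, 0, 0], 0], [[0, 0, 0], [0, 0, 0], 0]])

```text
clock: 16.75
tool_pos: [0.5256, 0.0224, 0.0805]
eef_rot: [-0.05, 0.705, 0.05, 0.706]
contact_force: [-0.6, 0.5, 5.6]
opening: 0.139
```

```bash
python3 -c "
from h import *
mz()"
```

```text
t 17.00 yaw 98.29 Mz -0.053 sd 0.039 F [-0.4 -0.2  6.3] Mxy [-0.08 -0.07] z [0.5256 0.0224 0.0805]
```

Call:
drive_tool(deltas=[[[4, 0, 0], [0.015, 0, 0], 0], [[4, 0, 0], [0.015, 0, 0], 0], [[0, 0, 0], [0, 0, 0], 0]])

```text
clock: 17.3
tool_pos: [0.5256, 0.0224, 0.0802]
eef_rot: [-0.001, 0.707, 0.001, 0.708]
contact_force: [-0.2, -0.3, 5.9]
opening: 0.143
```

```bash
python3 -c "
from h import *
mz()"
```

```text
t 17.55 yaw 90.29 Mz -0.040 sd 0.029 F [-0.  -0.6  6.1] Mxy [-0.09 -0.07] z [0.5257 0.0224 0.0802]
```

Call:
drive_tool(deltas=[[[4, 0, 0], [0.015, 0, 0], 0], [[4, 0, 0], [0.015, 0, 0], 0], [[0, 0, 0], [0, 0, 0], 0]])

```text
clock: 17.85
tool_pos: [0.5257, 0.0224, 0.0799]
eef_rot: [0.048, 0.705, -0.049, 0.706]
contact_force: [-0.1, -0.5, 6.3]
opening: 0.144
```

```bash
python3 -c "
from h import *
mz(8)"
```

```text
t 18.20 yaw 82.29 Mz -0.044 sd 0.023 F [-0.2 -0.6  6.3] Mxy [-0.09 -0.07] z [0.5257 0.0224 0.0799]
```

Call:
drive_tool(deltas=[[[4, 0, 0], [0.015, 0, 0], 0], [[4, 0, 0], [0.015, 0, 0], 0], [[0, 0, 0], [0, 0, 0], 0]])

```text
clock: 18.5
tool_pos: [0.5257, 0.0225, 0.0797]
eef_rot: [0.097, 0.7, -0.098, 0.701]
contact_force: [-1.3, -1.3, 7.6]
opening: 0.142
```

```bash
python3 -c "
from h import *
mz(8)"
```

```text
t 18.85 yaw 74.28 Mz -0.088 sd 0.021 F [-0.6 -0.6  8. ] Mxy [-0.12 -0.  ] z [0.5257 0.0224 0.0797]
```

Call:
drive_tool(deltas=[[[3, 0, 0], [0, 0, 0], 0], [[3, 0, 0], [0, 0, 0], 0], [[0, 0, 0], [0, 0, 0], 0]])

```text
clock: 19.15
tool_pos: [0.5257, 0.0225, 0.0797]
eef_rot: [0.134, 0.694, -0.134, 0.695]
contact_force: [-0.7, -0.4, 7.3]
opening: 0.145
```

```bash
python3 -c "
from h import *
mz(8)"
```

```text
t 19.50 yaw 68.32 Mz 0.054 sd 0.027 F [-0.4 -0.4  7. ] Mxy [-0.1  -0.06] z [0.5257 0.0225 0.0797]
```

Call:
drive_tool(deltas=[[[3, 0, 0], [0, 0, 0], 0], [[3, 0, 0], [0, 0, 0], 0], [[0, 0, 0], [0, 0, 0], 0]])

```text
clock: 19.8
tool_pos: [0.5257, 0.0225, 0.0795]
eef_rot: [0.17, 0.686, -0.17, 0.687]
contact_force: [0.3, -1.2, 5.7]
opening: 0.139
```

```bash
python3 -c "
from h import *
mz(8)"
```

```text
t 20.15 yaw 62.34 Mz 0.177 sd 0.031 F [-0.1 -0.9  6. ] Mxy [-0.13 -0.11] z [0.5257 0.0225 0.0796]
```

Call:
drive_tool(deltas=[[[2, 0, 0], [0, 0, 0], 0], [[2, 0, 0], [0, 0, 0], 0], [[0, 0, 0], [0, 0, 0], 0]])

```text
clock: 20.45
tool_pos: [0.5257, 0.0225, 0.0795]
eef_rot: [0.193, 0.68, -0.193, 0.681]
contact_force: [0.2, -0.9, 5.7]
opening: 0.143
```

```bash
python3 -c "
from h import *
mz(12)"
```

```text
t 21.00 yaw 58.39 Mz 0.272 sd 0.032 F [ 0.  -0.8  6.2] Mxy [-0.16 -0.12] z [0.5257 0.0225 0.0795]
```

Torque is 0.27 N m on the reading (baseline between 0 and −0.05), inside the range. Release, lift and check.

Call:
drive_tool(deltas=[[[0, 0, 0], [0, 0, 0], 2], [[0, 0, 0], [0, 0, 0], 4], [[0, 0, 0], [0, 0, 0], 5.5], [[0, 0, 0], [0, 0, 0], 5.5], [[0, 0, 0], [-3, 0, 0], 5.5], [[0, 0, 0], [-4, 0, 0], 5.5], [[7, 0, 0], [0, 0, 0], 6], [[7, 0, 0], [0, 0, 0], 6], [[7, 0, 0], [0, 0, 0], 6], [[7, 0, 0], [0, 0, 0], 6], [[7, 0, 0], [0, 0, 0], 6], [[7, 0, 0], [0, 0, 0], 6]])

```text
clock: 22.05
tool_pos: [0.5248, 0.0223, 0.1486]
eef_rot: [0.426, 0.565, -0.426, 0.564]
contact_force: [0.3, 0.7, 0.0]
opening: 0.68
```

Call:
drive_tool(deltas=[[[7, 0, 0], [0, 0, 0], 6], [[7, 0, 0], [0, 0, 0], 6], [[7, 0, 0], [0, 0, 0], 6], [[7, 0, 0], [0, 0, 0], 6], [[7, 0, 0], [0, 0, 0], 6], [[7, 0, 0], [0, 0, 0], 6], [[7, 0, 0], [0, 0, 0], 8.8], [[7, 0, 0], [0, 0, 0], 8.8], [[7, 0, 0], [0, 0, 0], 8.8], [[7, 0, 0], [0, 0, 0], 8.8], [[7, 0, 0], [0, 0, 0], 8.8], [[7, 0, 0], [0, 0, 0], 8.8]])

```text
clock: 23.05
tool_pos: [0.5248, 0.0225, 0.1486]
eef_rot: [-0.694, -0.135, 0.694, -0.135]
contact_force: [0.1, 0.3, 0.1]
opening: 0.998
```

Call:
drive_tool(deltas=[[[6, 0, 0], [0, 4, -0.9], 8.8], [[0, 0, 0], [0, 4, -0.9], 8.8], [[0, 0, 0], [0, 4, -0.9], 8.8], [[0, 0, 0], [0, 4, -0.9], 8.8], [[0, 0, 0], [0, 0, 0], 8.8], [[0, 0, 0], [0, 0, 0], 8.8]])

```text
clock: 23.55
tool_pos: [0.6083, -0.1223, 0.1482]
eef_rot: [0.7, 0.098, -0.7, 0.099]
contact_force: [-0.5, 0.1, -1.0]
opening: 1.005
```

```bash
python3 - <<'E'
from h import *
y();shot('wrist','w7.png')
im=cv2.imread('pics/w7.png')
u,v=[int(t) for t in proj('w7.png',[.6296,-.1171,.0325])]
u0,v0=max(u-90,0),max(v-70,0);print(u0,v0)
cv2.imwrite('pics/c7.png',cv2.resize(im[v0:v0+140,u0:u0+180],None,fx=4,fy=4,interpolation=cv2.INTER_CUBIC))
E
```

```text
t 23.55 pos [ 0.6083 -0.1223  0.1482] F [-0.49  0.13 -0.99] M [0.088 0.035 0.007] open 1.0052912858359606
[[0.0, 0.276, -0.961], [-0.001, -0.961, -0.276], [-1.0, 0.001, 0.0]] q [ 0.182  0.809 -0.106  1.671  0.126  0.668 -1.282]
yaw y -74.00168452378924
227 135
```

View pics/c7.png

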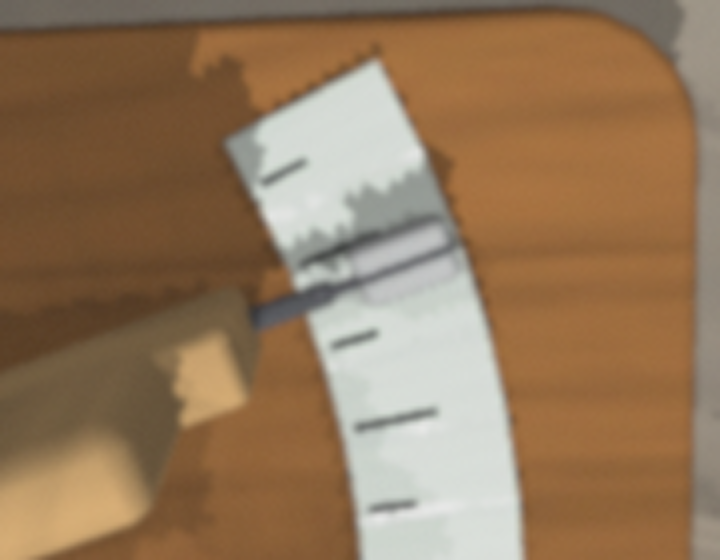

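Unchanged: the pointer, from (250,320) to (345,288), still runs into the rider line (365,278)–(450,247). Handing in.

```bash
python3 -c "
from plant import r
print(r.finish_job())"
```

```text
the job is handed in; nothing more can be done
None
```

I loosened the knob, swung the fence about 25° to the rider's line, and retightened the knob. The job was handed in at about 24 s of the 72 s allowed.

- **Loosening:** I turned the knob about 85° anticlockwise until it turned freely, before touching the fence.
- **Angle:** Measured before retightening, the pointer and the rider line agreed within about 0.2°. After retightening, the close-up picture looked unchanged, but I only compared it by eye.
- **Knob torque:** I stopped tightening at a reading of 0.27 N m. The sensor's zero wandered by up to about 0.05 N m, so the true torque is likely 0.23–0.32 N m. That is inside the 0.14–0.38 N m range.
- **Disagreement:** The torque rose at about 1.3 N m per rad, faster than the 0.7 stated. Going by the angle turned past first bearing, I estimate about 0.32 rad or 0.23 N m, which is still in range.
- **Surroundings:** At hand-in the arm was clear and touching nothing. The rider had not visibly moved. I did not take a last picture of the jar, salt shaker, lemon and peeler, but the gripper never went near them.

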